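# File the sample carton and cover the rack

## Robot

A 7-joint arm with a two-finger parallel gripper is mounted at the origin on the work surface. World frame = base frame: x ahead of the robot, y to its left, z up, the work surface at z = 0. Lengths are in m, angles in rad, forces in N, time in s.
With the tool pointing down it reaches from about 0.4 to 0.85 m from the base axis. Payload 10.4 kg.
Tool frame: the origin (TCP) lies at the very end of the fingers, on their centre line; the grasp point (between the pads) lies 19 mm behind it; z points along the fingers, y is the line along which they close (so a half turn about z gives the same grasp; the last joint's range is limited). The gripper opens to 87 mm and grips with 3 to 60 N. Pads are 19 mm wide; open, the fingers measure 117 mm over their backs; the gripper's body (75 mm by 190 mm) begins 51 mm behind the grasp point.
Start: joints at [1.25, 0.332, -0.065, 1.46, 0.022, 1.35, -0.088], TCP at [0.183, -0.598, 0.195] pointing down, gripper open.
Joint ranges: [-2.6, 2.6], [-0.5, 2.12], [-1.47, 1.34], [0.16, 2.42], [-1.27, 4.41], [0.06, 2.06], [-2.6, 2.6]. Speed limits (rad/s): [2.22, 2.22, 2.79, 2.79, 3.14, 3.14, 3.14].

## Interface

Orientations are given as a unit quaternion [x, y, z, w].
In Python, from bench import status, camera, order gives the robot as it stands.
- The arm moves only by the tool jog_arm, never from a script. Its argument "plan" is a list of rows, each a list of 7 numbers: the turn, a rotation vector about the tool's x, y, z in rad, then the shift along the tool's x, y, z in mm, then the opening, from -1 (shut) to 1 (fully open). A call has 1 to 12 rows; each row is the pose to reach, as a shift and turn from the pose commanded when the call began, along the tool's axes at that moment; what a row does not reach only later rows make up. A row lasts 1/10 s, in which the tool goes at most 50 mm and 8.59 degrees, less where a joint would pass 70% of its speed; a pose out of reach is approached as far as the arm can. A call with a gripper value outside its range is refused whole. The fingers move at their own pace and stop on an object; "squeeze" is the grip in N (left out, the last holds). Time passes only in rows, so rows that repeat a pose let the fingers close. It gives the time, the measured TCP pose, the force, the opening and the grip force at its end, in the units of the state.
- status.read_state(): the state, without advancing time (a new reading comes with each control period).
- camera(name): name is "scene" or "top" or "wrist"; returns a dict with "image" (384x512x3 uint8, red, green, blue), "z_map" (384x512 float32, m along the optical axis (not along the pixel's ray), 0 where there is no reading), "fx", "fy", "cx", "cy" (pixels), "world_from_camera" (4x4, takes a point from camera to world coordinates); the wrist camera has in their place "mount" (4x4, takes a point from camera to tool coordinates, whose origin is the TCP and whose axes are the flange's). Camera axes: x right, y down, z forward; pixel columns grow to the right and rows downward; lengths in m; the calibration is good to about 2 mm. The wrist camera is an equidistant fisheye: a pixel r from the principal point sees the ray r / f radians off the axis. A picture is of the moment at which its call begins: read the wrist's pose just before it.
- order.close_job(): hands the job in; it is judged then, once.
The state is a dict: "time": time; "joint_positions": joint angles; "joint_vel": joint speeds; "joint_torque": joint torques, N m; "ee_pos": TCP position; "eef_rot": TCP orientation; "ft_force": force on the tool from outside, world axes, zero at the start; "torque": the same for the moment, N m; "width": finger opening in m; "grip_force": force on a finger pad.
Only numpy, scipy, OpenCV 4.12 (cv2) and the standard library are available. Lean on these libraries where they do the work, as an engineer would, in place of code of your own. Each camera call takes 0.05 s, during which the arm holds its last target. There are 200 camera calls.

## Task

File the batch sample: pick up the chocolate carton that stands by itself on the counter and stand it upright in the one empty slot of the wooden sample rack, right down on the slot's floor. Then seat the loose cover board on the rack so that both pins come up through its holes and it lies flat on the end panels. Set both down without dropping them, and leave the cartons already filed, the stamp and the tape roll where they are.

Things in the scene. Friction and masses are not known exactly. Their poses are not given: they have to be found in the camera images.
- carton: the loose sample: a chocolate carton, 22 mm thick (x) by 78 mm wide (y) by 110 mm tall (z), white card with orange ends; origin at the centre of its underside, z up when it stands on its end. Weighs 75 to 150 g. Starts standing on the counter between the rack and the cover
- filed_a: already in the rack: a chocolate carton, 22 mm thick (x) by 78 mm wide (y) by 110 mm tall (z), white card with orange ends; origin at the centre of its underside, z up when it stands on its end
- filed_b: already in the rack: a chocolate carton, 22 mm thick (x) by 78 mm wide (y) by 110 mm tall (z), white card with orange ends; origin at the centre of its underside, z up when it stands on its end
- rack: wooden rack fixed to the counter, 248 (x) by 106 mm (y); origin at the centre of its underside. A block 53 mm high has three equal slots at x = -60, 0, +60 mm, open at the top, edges chamfered 3 mm. End panels 18 mm thick (106 to 124 mm out along x) rise to 126 mm, each with a steel pin on top; filed cartons reach 118 mm. Open at the sides above the block
- pin_a (a point): tip of the steel pin on the rack's -x end panel: 115 mm from the rack's centre, y = 0, 148 mm above the rack's origin. The pin is 9 mm thick, stands 22 mm above the panel, its top 8 mm tapered
- pin_b (a point): tip of the like pin on the +x end panel
- free_slot: the empty slot of the rack: origin at the centre of its cork-lined floor, 8 mm above the rack's origin; axes parallel to the rack's: the slot is 26 mm along x, 84 mm along y, 45 mm deep. Which of the three slots is empty varies
- cover: loose plywood board, 254 (x) by 106 (y) by 8 mm, a 13 mm through hole at x = -115 and +115 mm, y = 0; origin at the centre of its underside, z up. Grip bar on top at the centre: 100 mm along x, 20 mm wide, 8 to 50 mm above the origin. Same either way round, 200 to 325 g. Starts flat on the counter, grip up. Seated: origin 126 mm above the rack's
- stamp: black and grey self-inking hand stamp standing on the counter, 45 by 65 mm, 108 mm tall; origin at the centre of its underside. To be left alone
- tape: roll of brown packing tape lying flat, 96 mm across, 48 mm high; origin at the centre of its underside. To be left alone
Mind the look-alikes: they are no part of the job. What is shaped like the carton but black is not meant.

How it is judged:
On the way:
1. the sample carton stands in the empty slot, on its floor, and is let go (x of carton in the frame of free_slot between -0.005 and 0.005 m and y of carton in the frame of free_slot between -0.006 and 0.006 m and z of carton in the frame of free_slot below 0.004 m and angle between carton's own z axis and vertical below 0.15 rad and contact force between the fingers and carton below 0.1 N), for 0.2 s.
At the end, for the whole second after the job is handed in: Sample in the once-empty slot: 5 mm across, 6 mm along, under 4 mm above its floor, tilt < 0.15 rad. Cover over both pins: within 6 mm of the rack's centre, 122-130 mm up, level within 0.03, aligned within 0.06 rad. Both at rest; the other four upright (0.15 rad), moved < 20 mm (x of carton in the frame of free_slot between -0.005 and 0.005 m and y of carton in the frame of free_slot between -0.006 and 0.006 m and z of carton in the frame of free_slot below 0.004 m and angle between each of carton, filed_a, filed_b, stamp, tape's own z axis and vertical below 0.15 rad and horizontal distance between cover and rack below 0.006 m and z of cover in the frame of rack between 0.122 and 0.13 m and angle between cover's own z axis and vertical below 0.03 rad and angle between the x axis of cover and the x axis of rack, either way round below 0.06 rad and linear speed of each of carton, cover below 0.02 m/s and distance of each of filed_a, filed_b, stamp, tape from where it was at the start of the episode below 0.02 m); the robot touches nothing.
It fails at once if the sample carton is dropped or thrown (faster than 0.6 m/s while not held) (linear speed of carton above 0.6 m/s and contact force between the fingers and carton below 0.05 N).
It fails at once if the cover is dropped or thrown (faster than 0.6 m/s while not held) (linear speed of cover above 0.6 m/s and contact force between the fingers and cover below 0.05 N).
It fails at once if a filed carton, the stamp or the tape roll is shifted more than 20 mm or tipped more than 0.3 rad (distance of any of filed_a, filed_b, stamp, tape from where it was at the start of the episode above 0.02 m or angle between any of filed_a, filed_b, stamp, tape's own z axis and vertical above 0.3 rad).
It also fails if it takes over 67 s, if anything falls off the work surface, if the arm or the gripper's body presses on something with over 40 N, if the wrist force passes 120 N, or if a joint passes its speed limit or range.

## Working session

There is one attempt and no reset: what is moved stays moved. The work goes in short steps, Python scripts to look and compute and a tool call to move; the robot and the scene stay as the last step left them, time stands still between calls to the robot, and variables do not carry over. Pictures are saved under pics/ and viewed, at most 10 in all, crops included, and the job is handed in when it is done.

Besides the shell and the picture viewer there is one more tool, called after "Request:" as name(argument=value, ...) on one line, values as JSON. jog_arm: Moves the arm, as the interface text tells. Its arguments: {"type":"object","properties":{"plan":{"type":"array"},"squeeze":{"type":"number"}},"required":["plan"]}

```bash
ls; mkdir -p pics
python3 - <<'E'
from bench import status,camera
import cv2,numpy as np
s=status.read_state();print(s)
for n in ("scene","top"):
    c=camera(n);cv2.imwrite(f"pics/{n}0.png",cv2.cvtColor(c["image"],cv2.COLOR_RGB2BGR));np.savez(f"{n}0.npz",**c)
    print(n,c["fx"],c["fy"],c["cx"],c["cy"],np.round(c["world_from_camera"],4).tolist())
E
```

```text
pics
{'time': 0.0, 'joint_positions': array([ 1.25039753,  0.33289159, -0.06470231,  1.46095471,  0.02162502,
        1.34990679, -0.08850122]), 'joint_vel': array([ 5.74982265e-04, -1.76128523e-03, -2.11716509e-03, -5.71049549e-04,
        1.26124822e-03, -7.84004241e-04, -1.81064082e-05]), 'joint_torque': array([ 2.29689413e-04, -6.23272562e+01,  2.46732304e-02, -3.89893055e+01,
       -6.13057776e-02,  3.99638282e-02,  1.72192599e-04]), 'ee_pos': array([ 0.18324123, -0.59707675,  0.19383528]), 'eef_rot': array([ 9.88932629e-01,  1.48363471e-01, -1.53885163e-04, -7.15672887e-04]), 'ft_force': array([-0.12732207, -0.39423495, -1.14385073]), 'torque': array([0.00501239, 0.05161022, 0.0416989 ]), 'grip_force': 0.0, 'width': 0.08701516921262091}
scene 347.210652003172 347.210652003172 260.09269539663944 190.30304533836303 [[0.7462, 0.4953, -0.4448, 0.8424], [0.6656, -0.5398, 0.5154, -0.3535], [0.0152, -0.6806, -0.7325, 0.6245], [0.0, 0.0, 0.0, 1.0]]
top 415.2719513124114 415.2719513124114 256.84798004191373 183.14833751720334 [[0.0005, -0.9949, 0.1011, 0.4574], [-0.9999, 0.0008, 0.0125, -0.0106], [-0.0125, -0.1011, -0.9948, 0.991], [0.0, 0.0, 0.0, 1.0]]
```

View pics/scene0.png

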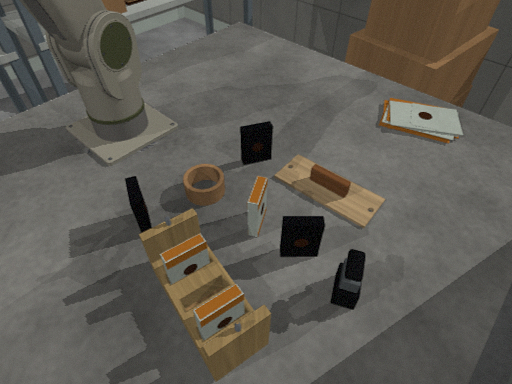

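View pics/top0.png

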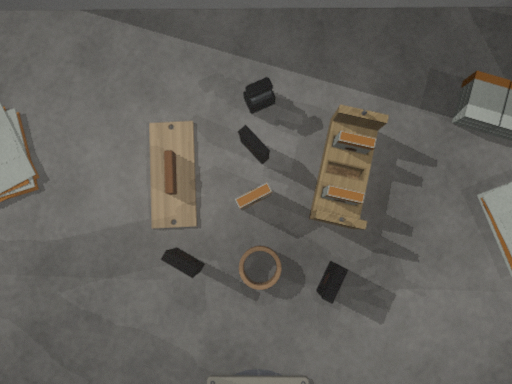

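The loose white/orange carton is at top px (253,195) and scene px (258,205). The rack is at top (348,168), with its middle slot (345,170) empty, and the cover is at top (172,175). 

Things that could be mistaken for the carton: black boxes at top (254,145), (183,262) and (332,282), filed cartons at (357,140) and (345,194), and carton stacks at the edges, (10,160) and (490,100). The description fits only (253,195).

```bash
cat > h.py <<'E'
import numpy as np,cv2
def cloud(f):
    c=dict(np.load(f)); z=c["z_map"]; v,u=np.mgrid[:z.shape[0],:z.shape[1]]
    P=np.stack([(u-c["cx"])/c["fx"]*z,(v-c["cy"])/c["fy"]*z,z],-1)
    T=c["world_from_camera"]; W=P@T[:3,:3].T+T[:3,3]; W[z==0]=np.nan
    return c,W
def rect(p):
    (x,y),(a,b),t=cv2.minAreaRect(p[:,:2].astype(np.float32)*1000)
    if a<b:a,b,t=b,a,t+90
    return [round(float(q),1) for q in (x,y,a,b,(t+90)%180-90)]
E
python3 - <<'E'
from h import *
for n in("top","scene"):
    c,W=cloud(n+"0.npz"); im=c["image"].astype(int); hsv=cv2.cvtColor(c["image"],cv2.COLOR_RGB2HSV)
    x,y,z=np.moveaxis(W,-1,0)
    orange=(hsv[...,0]<20)&(hsv[...,1]>150)&(hsv[...,2]>120)
    def comps(m,name,mn=15):
        k,l,st,ce=cv2.connectedComponentsWithStats(m.astype(np.uint8))
        for i in range(1,k):
            if st[i,4]>mn:
                p=W[l==i]; p=p[np.isfinite(p[:,0])]
                if len(p)>mn: print(n,name,ce[i].round(0),len(p),"rect mm",rect(p),"z",np.percentile(p[:,2],[5,50,95]).round(4))
    near=(x>0.2)&(x<.8)&(abs(y)<.4)
    comps(orange&near&(z>.09),"orange")
    sat=(hsv[...,1]>70)
    comps(near&(z>.12)&(z<.135),"paneltop")
    comps(near&(z>.003)&(z<.016)&sat,"board",100)
    comps(near&(z>.043)&(z<.06)&(y>.1),"grip")
    comps(near&(z>.1),"tall")
t=cv2.imread("pics/top0.png")[90:240,140:400]
cv2.imwrite("pics/crop0.png",cv2.resize(t,None,fx=3,fy=3,interpolation=cv2.INTER_CUBIC))
E
```

```text
top orange [357. 139.] 215 rect mm [640.7, -213.7, 70.7, 14.9, 77.5] z [0.1157 0.1186 0.1206]
top orange [346. 193.] 208 rect mm [524.0, -186.5, 69.6, 14.1, 76.9] z [0.1161 0.1186 0.1215]
top paneltop [362. 114.] 433 rect mm [693.6, -224.8, 106.0, 19.0, 77.0] z [0.1227 0.1261 0.1286]
top paneltop [340. 219.] 443 rect mm [469.8, -172.9, 106.0, 18.1, 77.1] z [0.1231 0.1257 0.1283]
top board [173. 176.] 3589 rect mm [580.9, 203.7, 251.3, 104.5, 2.6] z [0.0051 0.008  0.0109]
top board [343. 172.] 294 rect mm [584.6, -202.6, 79.5, 20.6, 76.9] z [0.0052 0.0087 0.013 ]
top grip [168. 172.] 386 rect mm [579.7, 205.0, 98.3, 20.6, 2.9] z [0.0456 0.0495 0.0526]
top grip [186. 257.] 45 rect mm [386.3, 158.9, 75.9, 1.5, 59.9] z [0.0446 0.0511 0.0596]
top tall [258.  87.] 343 rect mm [759.6, -2.8, 57.6, 30.6, -64.8] z [0.1033 0.1076 0.1105]
top tall [362. 115.] 598 rect mm [693.1, -224.6, 106.3, 19.7, 77.1] z [0.1047 0.1255 0.129 ]
top tall [253. 141.] 398 rect mm [638.7, 8.5, 78.3, 23.2, 43.0] z [0.1069 0.1103 0.1128]
top tall [356. 140.] 464 rect mm [640.2, -212.0, 77.7, 24.0, 76.8] z [0.1047 0.
[... 1756 characters left out ...]
, 79.7, 23.1, -26.5] z [0.1038 0.1083 0.1097]
scene tall [257. 191.] 355 rect mm [522.8, 9.5, 80.9, 23.1, -62.6] z [0.1031 0.1082 0.1098]
scene tall [169. 228.] 971 rect mm [471.9, -173.5, 106.3, 20.6, 77.4] z [0.1026 0.1226 0.1258]
scene tall [304. 222.] 497 rect mm [641.0, 7.8, 78.3, 24.8, 42.0] z [0.1019 0.108  0.1096]
scene tall [183. 250.] 732 rect mm [525.5, -186.0, 78.1, 24.6, 76.9] z [0.1027 0.1158 0.1177]
scene tall [356. 264.] 501 rect mm [762.2, -4.5, 56.9, 29.8, -65.9] z [0.1015 0.1054 0.1071]
scene tall [218. 304.] 931 rect mm [641.9, -213.0, 78.1, 24.0, 76.9] z [0.1029 0.116  0.1177]
scene tall [237. 333.] 1318 rect mm [695.7, -225.2, 106.3, 19.1, 76.8] z [0.104  0.1236 0.126 ]
```

View pics/crop0.png

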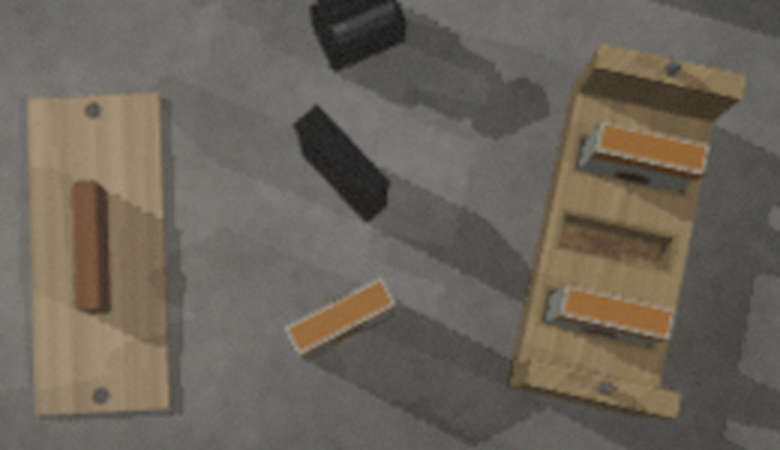

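The crop confirms the choice: the white/orange carton is at crop (340,317), i.e. top px (253,195). The box beside it is plain black, and the empty middle slot is at crop (617,237).

```bash
cat > go.py <<'E'
import sys,numpy as np
from scipy.spatial.transform import Rotation as R
from bench import status
def row(x,y,z,phi):
    s=status.read_state(); p=np.array(s["ee_pos"])*1000; Rt=R.from_quat(s["eef_rot"])
    T=R.from_euler("z",phi,degrees=True)*R.from_euler("x",180,degrees=True)
    print("t",round(s["time"],2),"pos",p.round(1),"phi",Rt.as_matrix()[:2,0].round(4),round(np.degrees(np.arctan2(*Rt.as_matrix()[[1,0],0])),2),"q",np.round(s["joint_positions"],2),"w",round(s["width"],4),"F",np.round(s["ft_force"],1),"g",round(s["grip_force"],1))
    print("turn",(Rt.inv()*T).as_rotvec().round(4),"shift",Rt.inv().apply(np.array([x,y,z])-p).round(1))
if __name__=="__main__": row(*map(float,sys.argv[1:]))
E
python3 go.py 522 9 220 117.5
```

```text
t 0.1 pos [ 183.3 -597.1  193.9] phi [0.956  0.2934] 17.06 q [ 1.25  0.33 -0.06  1.46  0.02  1.35 -0.09] w 0.0868 F [ 0.3 -0.9 -0. ] g 0.0
turn [-9.0000e-04 -1.0000e-03 -1.7529e+00] shift [ 501.7 -480.1  -25.5]
```

Request:
jog_arm(plan=[[0,0,-0.15,30,-30,-40,1],[0,0,-0.3,70,-65,-60,1],[0,0,-0.45,105,-100,-60,1],[0,0,-0.6,140,-135,-60,1],[0,0,-0.75,175,-170,-60,1],[0,0,-0.9,210,-205,-60,1],[0,0,-1.05,245,-240,-60,1],[0,0,-1.2,280,-275,-60,1],[0,0,-1.35,320,-310,-60,1],[0,0,-1.5,355,-345,-60,1],[0,0,-1.65,390,-380,-60,1],[0,0,-1.753,425,-415,-60,1]])

```text
time: 1.3
ee_pos: [0.4626, -0.0849, 0.2546]
eef_rot: [0.516, 0.856, -0.0, 0.0]
ft_force: [1.4, -0.4, -0.0]
width: 0.0868
grip_force: 0.0
```

```bash
python3 go.py 522 9 220 117.5
```

```text
t 1.3 pos [462.6 -84.9 254.6] phi [-0.4668  0.8844] 117.83 q [ 0.75 -0.01 -0.65  1.73 -0.    1.42  0.58] w 0.0868 F [ 1.4 -0.4 -0. ] g 0.0
turn [-0.0001  0.0006  0.0057] shift [55.3 96.3 34.6]
```

Request:
jog_arm(plan=[[0,0,0.0,27,48,15,0.4],[0,0,0.0,52,92,30,0.4],[0,0,0.0,52,92,32,0.4],[0,0,0.0,52,92,32,0.4],[0,0,0.0,52,92,32,0.4]])

```text
time: 1.8
ee_pos: [0.5195, 0.0006, 0.2226]
eef_rot: [0.519, 0.855, -0.0, -0.0]
ft_force: [0.6, -0.9, 0.5]
width: 0.0621
grip_force: 0.0
```

```bash
cat > wr.py <<'E'
# wrist camera cloud in world coordinates
from h import *
from bench import status,camera
from scipy.spatial.transform import Rotation as R
def wcloud():
    s=status.read_state(); c=camera("wrist"); z=c["z_map"]
    v,u=np.mgrid[:z.shape[0],:z.shape[1]]; a=(u-c["cx"])/c["fx"]; b=(v-c["cy"])/c["fy"]; r=np.hypot(a,b)+1e-9
    t=np.tan(np.minimum(r,1.5)); P=np.stack([a/r*t*z,b/r*t*z,z],-1)
    P=P@c["mount"][:3,:3].T+c["mount"][:3,3]
    W=R.from_quat(s["eef_rot"]).apply(P.reshape(-1,3)).reshape(P.shape)+s["ee_pos"]; W[z==0]=np.nan
    return c,W
def show(W,img,name,m,mn=40):
    k,l,st,ce=cv2.connectedComponentsWithStats(m.astype(np.uint8))
    for i in range(1,k):
        if st[i,4]>mn:
            p=W[l==i]; print(name,ce[i].round(0),len(p),"rect",rect(p),"z",np.percentile(p[:,2],[5,50,95]).round(4))
E
python3 - <<'E'
from wr import *
import go
go.row(522,9,72,117.5)
c,W=wcloud(); print(c["fx"],c["cx"],c["cy"],c["mount"].round(3).tolist())
cv2.imwrite("pics/w1.png",cv2.cvtColor(c["image"],cv2.COLOR_RGB2BGR))
x,y,z=np.moveaxis(W,-1,0); near=(x>.2)&(x<.8)&(abs(y)<.4)
show(W,0,"tall",near&(z>.104)&(z<.122)); show(W,0,"panel",near&(z>.1225)&(z<.131))
E
```

```text
t 1.8 pos [519.5   0.6 222.6] phi [-0.461   0.8874] 117.45 q [ 0.6   0.15 -0.76  1.66  0.1   1.37  0.31] w 0.0621 F [ 0.6 -0.9  0.5] g 0.0
turn [-0.0009  0.0001 -0.0009] shift [  6.3   6.2 150.5]
297.3186396354542 257.59126379492477 187.274379217845 [[0.001, -0.953, -0.303, 0.083], [1.0, 0.001, 0.001, -0.0], [-0.001, -0.303, 0.953, -0.19], [0.0, 0.0, 0.0, 1.0]]
tall [185.   3.] 107 rect [369.5, 130.7, 20.5, 9.5, 26.2] z [0.1049 0.1092 0.111 ]
tall [262. 169.] 1572 rect [521.5, 8.3, 78.9, 22.3, -62.7] z [0.1084 0.1099 0.1111]
tall [ 71. 217.] 694 rect [332.1, -160.7, 68.9, 25.0, -25.7] z [0.1052 0.1094 0.1107]
tall [353. 215.] 1167 rect [638.9, 7.9, 78.3, 24.1, 42.6] z [0.1064 0.1099 0.1111]
tall [197. 303.] 565 rect [523.8, -186.4, 78.5, 23.0, 76.6] z [0.1165 0.1178 0.1188]
```

View pics/w1.png

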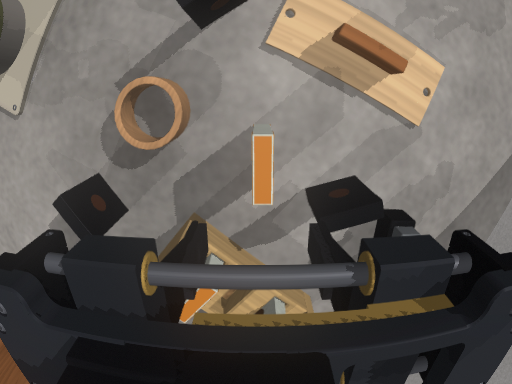

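The wrist view shows the white/orange carton at (262,169), upright and clear between the fingers. Its position is (521.5, 8.3) mm with the top at 110 mm, which agrees with the other two views.

Request:
jog_arm(plan=[[0,0,0,3,3,40,0.4],[0,0,0,4,3,80,0.4],[0,0,0,4,3,90,0.4],[0,0,0,4,3,90,0.4],[0,0,0,4,3,90,0.4]])

```text
time: 2.35
ee_pos: [0.5216, 0.0061, 0.1346]
eef_rot: [0.519, 0.855, 0.0, 0.001]
ft_force: [0.3, -0.1, 0.6]
width: 0.0608
grip_force: 0.0
```

```bash
python3 go.py 521.8 8.6 72 117.4
```

```text
t 2.35 pos [521.6   6.1 134.6] phi [-0.4608  0.8875] 117.44 q [ 0.58  0.22 -0.75  1.78  0.16  1.2   0.25] w 0.0608 F [ 0.3 -0.1  0.6] g 0.0
turn [0.0018 0.0014 0.0006] shift [ 2.2  1.2 62.6]
```

Request:
jog_arm(plan=[[0,0,0,2,1,30,0.4],[0,0,0,2,1,62,0.4],[0,0,0,2,1,62,0.4],[0,0,0,2,1,62,0.4],[0,0,0,2,1,62,0.4]])

```text
time: 2.85
ee_pos: [0.5222, 0.009, 0.0731]
eef_rot: [0.519, 0.855, 0.001, 0.001]
ft_force: [-0.5, -0.8, 0.5]
width: 0.0609
grip_force: 0.0
```

```bash
python3 go.py 521.8 8.6 72 117.4
```

```text
t 2.85 pos [522.2   9.   73.1] phi [-0.4615  0.8871] 117.48 q [ 0.55  0.3  -0.74  1.85  0.23  1.08  0.2 ] w 0.0609 F [-0.5 -0.8  0.5] g 0.0
turn [0.0028 0.0018 0.0015] shift [-0.1 -0.6  1.1]
```

Request:
jog_arm(plan=[[0,0,0,0,0,0,-0.2],[0,0,0,0,0,0,-0.5],[0,0,0,0,0,0,-0.7],[0,0,0,0,0,0,-1],[0,0,0,0,0,0,-1],[0,0,0,0,0,0,-1]], squeeze=20)

```text
time: 3.45
ee_pos: [0.5206, 0.009, 0.0706]
eef_rot: [0.519, 0.855, -0.0, -0.0]
ft_force: [-0.1, -0.6, 0.0]
width: 0.0217
grip_force: 20.0
```

```bash
python3 go.py 582.7 -199.1 150 77
```

```text
t 3.45 pos [520.6   9.   70.6] phi [-0.4618  0.887 ] 117.5 q [ 0.54  0.3  -0.74  1.85  0.23  1.08  0.2 ] w 0.0217 F [-0.1 -0.6  0. ] g 20.0
turn [-1.000e-04  0.000e+00  7.069e-01] shift [-213.3  -41.   -79.4]
```

Request:
jog_arm(plan=[[0,0,0,0,0,-25,-1],[0,0,0,0,0,-70,-1],[0,0,0,0,0,-115,-1],[0,0,0,0,0,-165,-1],[0,0,0.1,-30,-6,-165,-1],[0,0,0.25,-70,-14,-165,-1],[0,0,0.4,-110,-22,-165,-1],[0,0,0.5,-150,-30,-165,-1],[0,0,0.6,-185,-37,-165,-1],[0,0,0.707,-213,-41,-165,-1],[0,0,0.707,-213,-41,-165,-1],[0,0,0.707,-213,-41,-165,-1]])

```text
time: 4.65
ee_pos: [0.5825, -0.1988, 0.235]
eef_rot: [0.783, 0.623, -0.0, -0.001]
ft_force: [-0.3, 1.5, -0.4]
width: 0.0219
grip_force: 20.0
```

Request:
jog_arm(plan=[[0,0,0,0,0,0,-1],[0,0,0,0,0,0,-1],[0,0,0,0,0,0,-1]])

```text
time: 4.95
ee_pos: [0.5826, -0.198, 0.2359]
eef_rot: [0.782, 0.623, 0.0, 0.0]
ft_force: [-0.0, 0.8, -0.8]
width: 0.0217
grip_force: 20.0
```

Run:
```python
from wr import *
import go
go.row(582.7,-199.1,230,77)
c,W=wcloud()
cv2.imwrite("pics/w2.png",cv2.cvtColor(c["image"],cv2.COLOR_RGB2BGR)); np.savez("w2.npz",W=W,im=c["image"])
x,y,z=np.moveaxis(W,-1,0); near=(x>.3)&(x<.8)&(y<-.1)&(y>-.3)
show(W,0,"filed",near&(z>.11)&(z<.1215)); show(W,0,"panel",near&(z>.1215)&(z<.131)); show(W,0,"block",near&(z>.049)&(z<.057)); 
show(W,0,"carton",near&(z>.14))
for n in("top","scene"):
    c=camera(n);np.savez(n+"1.npz",**c)
    cv2.imwrite(f"pics/{n}1.png",cv2.cvtColor(c["image"],cv2.COLOR_RGB2BGR))
```

```text
t 4.95 pos [ 582.6 -198.   235.9] phi [0.2235 0.9747] 77.08 q [ 0.68  0.34 -0.56  1.4   0.18  1.45 -0.1 ] w 0.0217 F [-0.   0.8 -0.8] g 20.0
turn [0.0003 0.0002 0.0015] shift [-1.   0.3  5.9]
filed [161. 169.] 303 rect [478.4, -174.8, 106.9, 15.2, 85.0] z [0.1105 0.1156 0.121 ]
filed [352. 173.] 326 rect [686.0, -222.5, 107.4, 16.8, 68.8] z [0.1105 0.116  0.1211]
filed [202. 175.] 1475 rect [523.1, -187.0, 78.3, 23.7, 75.9] z [0.1154 0.1177 0.119 ]
filed [312. 175.] 1467 rect [640.6, -213.8, 78.0, 24.2, 77.9] z [0.1153 0.1178 0.1191]
filed [ 57. 189.] 90 rect [319.4, -154.9, 35.9, 18.3, -22.9] z [0.11   0.1104 0.1113]
panel [153. 176.] 1387 rect [470.2, -173.9, 105.3, 19.0, 77.1] z [0.1237 0.1253 0.1266]
panel [361. 175.] 1385 rect [694.1, -225.4, 105.4, 19.3, 77.2] z [0.1237 0.1255 0.1268]
block [257. 155.] 6631 rect [581.5, -200.2, 245.2, 107.4, -12.9] z [0.0509 0.0525 0.0539]
block [ 94. 174.] 120 rect [343.8, -155.3, 80.0, 20.6, -41.7] z [0.0498 0.0534 0.0566]
carton [255. 306.] 70351 rect [582.2, -198.8, 191.8, 78.8, -12.9] z [0.2752 0.3627 0.3834]
carton [366. 183.] 44 rect [692.6, -224.8, 8.0, 5.4, 56.7] z [0.1409 0.1436 0.1471]
```

View pics/w2.png

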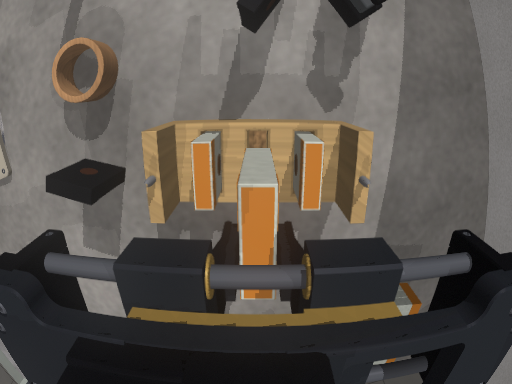

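The carton hangs straight between the fingers, orange top at (258,240), directly over the empty middle slot, whose visible edge is at (258,138). Next I measure the held carton against the rack.

Run:
```python
from wr import *
d=np.load("w2.npz");W=d["W"];hsv=cv2.cvtColor(d["im"],cv2.COLOR_RGB2HSV)
z=W[...,2]; o=(hsv[...,0]<20)&(hsv[...,1]>150)&(hsv[...,2]>100)
v,u=np.mgrid[:384,:512]
m=o&(v>180)&(v<300)&(u>235)&(u<282)&(z>.2)
show(W,0,"cart orange",m)
m=(hsv[...,2]>90)&(v>140)&(v<300)&(u>230)&(u<285)&(z>.26)&(z<.285); show(W,0,"cart top",m)
m=(v>140)&(v<185)&(u>230)&(u<285)&(z>.15)&(z<.27); p=W[m]; print("face",rect(p),p[:,2].min(), p[:,2].max())
for a in np.arange(.16,.27,.02):
    q=p[abs(p[:,2]-a)<.01]; print(a,len(q),q.mean(0).round(4) if len(q) else '')
for n in("top","scene"):
    c,V=cloud(n+"1.npz"); h=cv2.cvtColor(c["image"],cv2.COLOR_RGB2HSV); x,y,z=np.moveaxis(V,-1,0)
    near=(abs(x-.582)<.13)&(abs(y+.2)<.1)&(z>.15)&(z<.285); show(V,0,n,near)
    show(V,0,n+"w",near&(h[...,1]<60)&(h[...,2]>110),20)
```

```text
cart orange [258. 225.] 2392 rect [585.5, -186.9, 48.6, 17.5, 77.2] z [0.2743 0.2752 0.2762]
cart orange [258. 294.] 224 rect [575.1, -231.7, 17.2, 7.3, -11.1] z [0.2744 0.2752 0.2761]
cart top [257. 219.] 3547 rect [585.4, -185.6, 51.3, 23.3, 76.5] z [0.2689 0.275  0.2761]
cart top [257. 294.] 358 rect [574.9, -232.7, 22.5, 9.4, -12.5] z [0.2738 0.2749 0.2759]
face [591.2, -161.7, 22.8, 2.5, -11.0] 0.16743331718240037 0.26997963711026685
0.16 25 [ 0.5915 -0.1612  0.1684]
0.18 114 [ 0.5914 -0.1612  0.1803]
0.19999999999999998 143 [ 0.5913 -0.1612  0.1999]
0.21999999999999997 195 [ 0.5913 -0.1613  0.2201]
0.23999999999999996 248 [ 0.5913 -0.1613  0.2405]
0.25999999999999995 363 [ 0.5911 -0.1613  0.2606]
top [347. 155.] 333 rect [587.8, -173.2, 27.9, 22.9, 77.3] z [0.1751 0.2446 0.2768]
topw [344. 152.] 112 rect [590.9, -162.9, 21.4, 6.8, -15.8] z [0.1763 0.2403 0.2762]
scene [187. 245.] 1954 rect [584.9, -199.1, 78.1, 24.1, 76.4] z [0.1691 0.2108 0.2738]
scenew [189. 248.] 1047 rect [593.5, -203.7, 80.4, 21.5, 61.7] z [0.1812 0.2041 0.2663]
```

Request:
jog_arm(plan=[[0,0,0,-0.4,-0.3,30,-1],[0,0,0,-0.4,-0.3,60,-1],[0,0,0,-0.4,-0.3,85,-1],[0,0,0,-0.4,-0.3,105,-1],[0,0,0,-0.4,-0.3,105,-1],[0,0,0,-0.4,-0.3,105,-1],[0,0,0,-0.4,-0.3,105,-1]])

```text
time: 5.8
ee_pos: [0.5831, -0.1993, 0.1322]
eef_rot: [0.783, 0.623, 0.001, 0.001]
ft_force: [0.5, 0.0, -1.5]
width: 0.0215
grip_force: 20.0
```

```bash
python3 go.py 582.3 -198.4 79 77
```

```text
t 5.8 pos [ 583.1 -199.3  132.2] phi [0.225  0.9744] 77.0 q [ 0.68  0.4  -0.54  1.55  0.22  1.25 -0.12] w 0.0215 F [ 0.5  0.  -1.5] g 20.0
turn [ 0.0022  0.0002 -0.    ] shift [ 0.7 -1.1 53.2]
```

Request:
jog_arm(plan=[[0,0,0,0.3,-0.6,6,-1],[0,0,0,0.3,-0.6,12,-1],[0,0,0,0.3,-0.6,18,-1],[0,0,0,0.3,-0.6,24,-1],[0,0,0,0.3,-0.6,30,-1],[0,0,0,0.3,-0.6,30,-1],[0,0,0,0.3,-0.6,30,-1]])

```text
time: 6.5
ee_pos: [0.5817, -0.1987, 0.1005]
eef_rot: [0.783, 0.622, -0.0, -0.0]
ft_force: [-0.2, -0.3, -0.1]
width: 0.0214
grip_force: 20.0
```

```bash
python3 go.py 582.3 -198.4 79 77
```

```text
t 6.5 pos [ 581.7 -198.7  100.5] phi [0.225  0.9743] 76.99 q [ 0.68  0.43 -0.54  1.58  0.23  1.19 -0.14] w 0.0214 F [-0.2 -0.3 -0.1] g 20.0
turn [-0.0002 -0.0001 -0.0001] shift [ 0.4  0.5 21.5]
```

In the slot without force. Continuing to the floor.

Request:
jog_arm(plan=[[0,0,0,0,0,6,-1],[0,0,0,0,0,12,-1],[0,0,0,0,0,17,-1],[0,0,0,0,0,20,-1],[0,0,0,0,0,20,-1],[0,0,0,0,0,20,-1]])

```text
time: 7.1
ee_pos: [0.5818, -0.1988, 0.0807]
eef_rot: [0.783, 0.622, 0.0, 0.0]
ft_force: [1.0, 1.1, -1.9]
width: 0.0218
grip_force: 20.0
```

```bash
python3 go.py 582.3 -198.4 79 77
```

```text
t 7.1 pos [ 581.8 -198.8   80.7] phi [0.225  0.9744] 77.0 q [ 0.67  0.45 -0.53  1.6   0.24  1.16 -0.14] w 0.0218 F [ 1.   1.1 -1.9] g 20.0
turn [ 0.0001  0.0001 -0.0001] shift [0.5 0.4 1.7]
```

Request:
jog_arm(plan=[[0,0,0,0,0,1,-1],[0,0,0,0,0,2,-1],[0,0,0,0,0,3,-1],[0,0,0,0,0,3,-1]])

```text
time: 7.5
ee_pos: [0.5821, -0.1989, 0.0786]
eef_rot: [0.783, 0.622, 0.0, 0.001]
ft_force: [-2.6, 0.4, 7.0]
width: 0.0219
grip_force: 20.0
```

```bash
python3 go.py 582.3 -198.4 79 77
```

```text
t 7.5 pos [ 582.1 -198.9   78.6] phi [0.2251 0.9743] 76.99 q [ 0.67  0.45 -0.53  1.6   0.25  1.15 -0.14] w 0.0219 F [-2.6  0.4  7. ] g 20.0
turn [ 0.001   0.0004 -0.0001] shift [ 0.5  0.1 -0.4]
```

Floor contact (7 N). Release and rise.

Request:
jog_arm(plan=[[0,0,0,0,0,-1,-0.1],[0,0,0,0,0,-1,-0.1],[0,0,0,0,0,-1,-0.1],[0,0,0,0,0,-1,-0.1],[0,0,0,0,0,-15,-0.1],[0,0,0,0,0,-40,-0.1],[0,0,0,0,0,-80,-0.1],[0,0,0,0,0,-125,-0.1],[0,0,0,0,0,-160,-0.1],[0,0,0,0,0,-160,-0.1],[0,0,0,0,0,-160,-0.1]])

```text
time: 8.6
ee_pos: [0.5821, -0.1988, 0.2391]
eef_rot: [0.783, 0.622, 0.001, 0.001]
ft_force: [0.4, -0.4, -1.1]
width: 0.039
grip_force: 0.0
```

Run:
```python
from wr import *
import go
go.row(581.3,203.9,200,182.6)
c,W=wcloud()
x,y,z=np.moveaxis(W,-1,0); near=(x>.4)&(x<.8)&(y<-.1)&(y>-.3)
show(W,0,"filed",near&(z>.114)&(z<.1205)); show(W,0,"panel",near&(z>.1215)&(z<.131))
c=camera("scene");np.savez("s2.npz",**c); c,V=cloud("s2.npz"); x,y,z=np.moveaxis(V,-1,0)
near=(x>.4)&(x<.8)&(y<-.1)&(y>-.3)
show(V,0,"s",near&(z>.11)&(z<.119))
```

```text
t 8.6 pos [ 582.1 -198.8  239.1] phi [0.225  0.9744] 77.0 q [ 0.68  0.34 -0.56  1.4   0.18  1.45 -0.1 ] w 0.039 F [ 0.4 -0.4 -1.1] g 0.0
turn [ 1.2000e-03  2.2000e-03 -1.8431e+00] shift [392.2 -91.5  38.7]
filed [163. 172.] 173 rect [478.4, -176.1, 105.2, 3.3, 78.2] z [0.1143 0.1171 0.1201]
filed [354. 145.] 61 rect [693.0, -189.9, 35.0, 1.5, 76.8] z [0.1147 0.1174 0.1201]
filed [257. 173.] 1465 rect [582.1, -199.9, 78.5, 22.6, 76.7] z [0.1164 0.1178 0.1191]
filed [203. 173.] 1408 rect [523.6, -186.8, 78.1, 23.8, 77.6] z [0.1162 0.1177 0.119 ]
filed [311. 173.] 1399 rect [640.5, -213.8, 78.1, 23.7, 77.6] z [0.1162 0.1178 0.119 ]
filed [350. 190.] 106 rect [681.1, -241.7, 68.6, 1.8, 76.4] z [0.1148 0.1173 0.1201]
panel [360. 174.] 1363 rect [693.6, -225.6, 106.1, 19.2, 76.8] z [0.1238 0.1255 0.1267]
panel [154. 174.] 1360 rect [470.0, -174.6, 106.2, 19.3, 77.1] z [0.1239 0.1254 0.1266]
s [161. 235.] 120 rect [476.1, -195.0, 66.6, 7.0, 72.8] z [0.1108 0.1149 0.1187]
s [182. 250.] 535 rect [526.7, -186.5, 78.5, 24.1, 74.0] z [0.1114 0.1162 0.1178]
s [200. 274.] 675 rect [583.5, -199.1, 78.3, 24.9, 76.6] z [0.1124 0.1163 0.1178]
s [218. 303.] 783 rect [641.6, -213.0, 77.8, 24.5, 77.4] z [0.1129 0.1163 0.1179]
s [239. 338.] 148 rect [703.8, -228.1, 104.4, 3.8, 75.1] z [0.1106 0.1146 0.1186]
```

The carton is seated: top at 118 mm, centred within 0.5 mm. Now the cover.

Request:
jog_arm(plan=[[0,0,-0.15,33,-8,0,-0.1],[0,0,-0.3,66,-15,0,0.3],[0,0,-0.45,99,-23,0,0.3],[0,0,-0.6,132,-31,0,0.3],[0,0,-0.75,165,-38,0,0.3],[0,0,-0.9,198,-46,0,0.3],[0,0,-1.05,231,-54,0,0.3],[0,0,-1.2,264,-62,0,0.3],[0,0,-1.35,297,-70,0,0.3],[0,0,-1.5,330,-77,0,0.3],[0,0,-1.65,363,-85,0,0.3],[0,0,-1.8,392,-91,0,0.3]])

```text
time: 9.9
ee_pos: [0.5803, 0.2052, 0.2365]
eef_rot: [-0.005, 1.0, -0.0, -0.001]
ft_force: [-0.0, 0.6, 0.7]
width: 0.0568
grip_force: 0.0
```

Request:
jog_arm(plan=[[0,0,-0.04,0,0,0,0.3],[0,0,-0.04,0,0,0,0.3],[0,0,-0.04,0,0,0,0.3],[0,0,-0.04,0,0,0,0.3]])

```text
time: 10.3
ee_pos: [0.5814, 0.2026, 0.2372]
eef_rot: [-0.02, 1.0, -0.0, -0.0]
ft_force: [-0.4, -0.9, -0.5]
width: 0.0567
grip_force: 0.0
```

Run:
```python
from wr import *
import go
go.row(581.3,203.9,80,182.6)
c,W=wcloud(); im=c["image"]; cv2.imwrite("pics/w3.png",cv2.cvtColor(im,cv2.COLOR_RGB2BGR)); np.savez("w3.npz",W=W,im=im)
x,y,z=np.moveaxis(W,-1,0); near=(x>.4)&(x<.8)&(y>.1)&(y<.3); h=cv2.cvtColor(im,cv2.COLOR_RGB2HSV)
show(W,0,"board",near&(z>.004)&(z<.012)&(h[...,1]>60),200); show(W,0,"grip",near&(z>.044)&(z<.055))
for q in (cv2.connectedComponents((near&(z<.004)).astype(np.uint8)),):pass
show(W,0,"holes",near&(z<.0035)&(abs(y-.204)<.03)&(abs(x-.58)<.125),8)
```

```text
t 10.3 pos [581.4 202.6 237.2] phi [-0.9992 -0.0395] -177.74 q [ 0.3   0.46 -0.98  1.38  0.38  1.5   0.95] w 0.0567 F [-0.4 -0.9 -0.5] g 0.0
turn [-0.0007 -0.0006 -0.0059] shift [ -0.    1.5 157.2]
board [259. 146.] 11033 rect [579.8, 204.1, 254.2, 106.7, 2.9] z [0.0063 0.0077 0.0091]
grip [259. 158.] 1129 rect [579.8, 203.6, 99.3, 19.3, 2.7] z [0.0477 0.0495 0.0508]
holes [258.  73.] 67 rect [464.4, 198.7, 12.2, 12.0, 48.1] z [-0.0018 -0.0006  0.0014]
holes [260. 226.] 38 rect [696.5, 210.0, 11.1, 9.8, -87.3] z [-0.0008 -0.0001  0.0017]
```

View pics/w3.png

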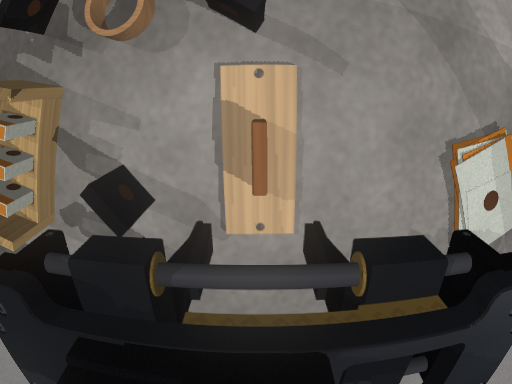

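The cover lies clear: holes at (259,73) and (260,226), grip bar at (259,158). Its centre is (580.2, 203.9) mm at 2.8°, with the bar top at 49.5 mm.

Request:
jog_arm(plan=[[0,0,-0.006,1,1.3,40,0.3],[0,0,-0.006,1,1.3,80,0.3],[0,0,-0.006,1,1.3,125,0.3],[0,0,-0.006,1,1.3,165,0.3],[0,0,-0.006,1,1.3,165,0.3],[0,0,-0.006,1,1.3,165,0.3],[0,0,-0.006,1,1.3,165,0.3]])

```text
time: 11.05
ee_pos: [0.5816, 0.2055, 0.0754]
eef_rot: [-0.024, 1.0, 0.001, 0.002]
ft_force: [0.1, 0.5, 0.8]
width: 0.0563
grip_force: 0.0
```

```bash
python3 go.py 580.2 203.9 18 182.75
```

```text
t 11.05 pos [581.6 205.5  75.4] phi [-0.9989 -0.0476] -177.27 q [ 0.27  0.58 -0.92  1.59  0.48  1.21  0.88] w 0.0563 F [0.1 0.5 0.8] g 0.0
turn [ 0.001   0.0033 -0.0004] shift [ 1.7 -1.6 57.3]
```

Request:
jog_arm(plan=[[0,0,0,1,-1,20,0.3],[0,0,0,1,-1,40,0.3],[0,0,0,1,-1,54,0.3],[0,0,0,1,-1,55,0.3],[0,0,0,1,-1,55,0.3],[0,0,0,1,-1,55,0.3]])

```text
time: 11.65
ee_pos: [0.5801, 0.2043, 0.019]
eef_rot: [-0.024, 1.0, 0.0, 0.001]
ft_force: [0.2, 0.7, -0.2]
width: 0.0568
grip_force: 0.0
```

```bash
python3 go.py 580.2 203.9 18 182.75
```

```text
t 11.65 pos [580.1 204.3  19. ] phi [-0.9988 -0.0481] -177.24 q [ 0.25  0.63 -0.88  1.64  0.53  1.13  0.85] w 0.0568 F [ 0.2  0.7 -0.2] g 0.0
turn [0.0005 0.0018 0.0001] shift [-0.1 -0.4  1. ]
```

Request:
jog_arm(plan=[[0,0,0,0,0,1,-0.2],[0,0,0,0,0,1,-0.4],[0,0,0,0,0,1,-0.7],[0,0,0,0,0,1,-1],[0,0,0,0,0,1,-1],[0,0,0,0,0,1,-1],[0,0,0,0,0,1,-1]], squeeze=45)

```text
time: 12.35
ee_pos: [0.5793, 0.204, 0.0167]
eef_rot: [-0.024, 1.0, 0.0, 0.0]
ft_force: [0.5, 0.2, 0.9]
width: 0.019
grip_force: 45.0
```

```bash
python3 go.py 582 -199.8 240 167
```

```text
t 12.35 pos [579.3 204.   16.7] phi [-0.9988 -0.0482] -177.24 q [ 0.25  0.64 -0.88  1.64  0.53  1.12  0.84] w 0.019 F [0.5 0.2 0.9] g 45.0
turn [0.000e+00 1.000e-04 2.751e-01] shift [  16.7 -403.4 -223.3]
```

Request:
jog_arm(plan=[[0,0,0,0,0,-10,-1],[0,0,0,0,0,-40,-1],[0,0,0,0,0,-80,-1],[0,0,0,0,0,-120,-1],[0,0,0,0,0,-160,-1],[0,0,0,0,0,-200,-1],[0,0,0,0,0,-220,-1],[0,0,0,0,0,-222,-1],[0,0,0,0,0,-222,-1]])

```text
time: 13.25
ee_pos: [0.5791, 0.2038, 0.2383]
eef_rot: [-0.024, 1.0, -0.0, -0.0]
ft_force: [-0.0, -0.4, -3.2]
width: 0.0192
grip_force: 45.0
```

```bash
python3 go.py 582 -199.8 240 167
```

```text
t 13.25 pos [579.1 203.8 238.3] phi [-0.9988 -0.0483] -177.23 q [ 0.3   0.45 -0.99  1.39  0.37  1.5   0.96] w 0.0192 F [-0.  -0.4 -3.2] g 45.0
turn [-0.0004  0.      0.2752] shift [  16.6 -403.3   -1.6]
```

Request:
jog_arm(plan=[[0,0,0.02,1,-20,0,-1],[0,0,0.05,3,-55,0,-1],[0,0,0.08,4,-95,0,-1],[0,0,0.11,6,-135,0,-1],[0,0,0.14,8,-175,0,-1],[0,0,0.17,9,-215,0,-1],[0,0,0.2,11,-255,0,-1],[0,0,0.22,13,-295,0,-1],[0,0,0.24,14,-335,0,-1],[0,0,0.26,15,-370,0,-1],[0,0,0.275,16,-392,0,-1],[0,0,0.275,16.5,-403,0,-1]])

```text
time: 14.45
ee_pos: [0.5813, -0.2015, 0.237]
eef_rot: [0.114, 0.993, 0.0, -0.001]
ft_force: [0.1, 0.6, -2.6]
width: 0.0191
grip_force: 45.0
```

Request:
jog_arm(plan=[[0,0,0,0,0,0,-1],[0,0,0,0,0,0,-1],[0,0,0,0,0,0,-1],[0,0,0,0,0,0,-1]])

```text
time: 14.85
ee_pos: [0.5825, -0.1978, 0.2389]
eef_rot: [0.112, 0.994, 0.0, 0.0]
ft_force: [0.9, 0.2, -0.7]
width: 0.019
grip_force: 45.0
```

Run:
```python
from wr import *
import go
go.row(582,-199.8,240,167)
c,W=wcloud(); im=c["image"]; cv2.imwrite("pics/w4.png",cv2.cvtColor(im,cv2.COLOR_RGB2BGR)); np.savez("w4.npz",W=W,im=im)
x,y,z=np.moveaxis(W,-1,0); h=cv2.cvtColor(im,cv2.COLOR_RGB2HSV); near=(x>.4)&(x<.8)&(y<-.05)&(y>-.35)
show(W,0,"board",near&(z>.215)&(z<.245)&(h[...,1]>60),200)
show(W,0,"below",near&(z<.16),60)
for n in("top","scene"):
    c=camera(n);np.savez(n+"3.npz",**c); c,V=cloud(n+"3.npz"); cv2.imwrite(f"pics/{n}3.png",cv2.cvtColor(c["image"],cv2.COLOR_RGB2BGR))
    x,y,z=np.moveaxis(V,-1,0); near=(x>.4)&(x<.8)&(y<-.05)&(y>-.35)
    show(V,0,n,near&(z>.215)&(z<.236),60)
```

```text
t 14.85 pos [ 582.5 -197.8  238.9] phi [-0.9749  0.2226] 167.14 q [ 0.87  0.4  -0.83  1.39  0.3   1.48  1.4 ] w 0.019 F [ 0.9  0.2 -0.7] g 45.0
turn [0.0001 0.0003 0.0024] shift [ 0.  -2.  -1.1]
board [257. 127.] 27331 rect [534.3, -187.0, 154.8, 106.7, -12.5] z [0.2287 0.2298 0.2309]
board [257. 306.] 752 rect [661.8, -216.0, 53.3, 29.0, 76.6] z [0.229  0.2299 0.2308]
below [295.  26.] 1275 rect [403.4, -124.0, 157.6, 33.9, 78.3] z [-0.0019 -0.0004  0.0011]
below [258.  51.] 247 rect [446.1, -166.9, 41.6, 24.0, -12.8] z [-0.0017 -0.0003  0.1262]
below [164. 122.] 5087 rect [540.7, -340.6, 302.2, 73.2, -11.7] z [-0.0019 -0.0005  0.0009]
below [345. 172.] 3942 rect [605.0, -80.6, 309.1, 66.8, -1.3] z [-0.0016 -0.0002  0.0011]
top [364. 102.] 948 rect [682.6, -205.9, 79.4, 56.7, 76.7] z [0.2283 0.2304 0.2326]
top [350. 134.] 240 rect [626.9, -173.8, 42.0, 20.0, -13.2] z [0.2281 0.2304 0.2323]
top [355. 195.] 3349 rect [516.8, -182.3, 117.9, 106.7, -12.8] z [0.2279 0.2302 0.2325]
scene [183. 179.] 98 rect [495.6, -140.0, 23.1, 17.8, 77.5] z [0.2273 0.2283 0.2294]
scene [138. 198.] 242 rect [474.7, -211.5, 30.9, 27.2, 76.9] z [0.2272 0.2283 0.2295]
scene [187. 196.] 62 rect [530.1, -159.2, 29.6, 9.8, -20.2] z [0.2273 0.2283 0.2295]
scene [208. 263.] 8503 rect [609.6, -203.6, 204.4, 106.6, -12.9] z [0.2268 0.2283 0.2296]
```

View pics/w4.png

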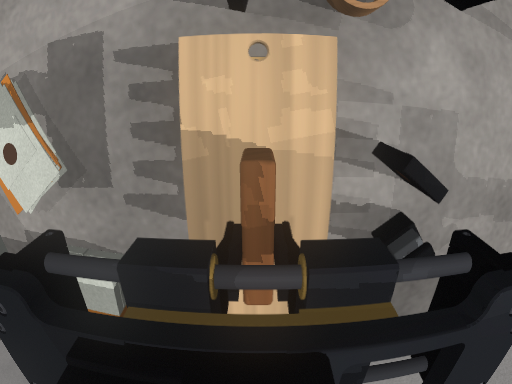

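The board hangs level with its hole at (258,50). All three views put it about 1.5 mm off the rack's centre. I'll correct that, drop to just above the pins and measure again.

Request:
jog_arm(plan=[[0,0,0.003,0.8,-1.8,15,-1],[0,0,0.003,0.8,-1.8,35,-1],[0,0,0.003,0.8,-1.8,55,-1],[0,0,0.003,0.8,-1.8,64,-1],[0,0,0.003,0.8,-1.8,64,-1],[0,0,0.003,0.8,-1.8,64,-1],[0,0,0.003,0.8,-1.8,64,-1],[0,0,0.003,0.8,-1.8,64,-1]])

```text
time: 15.8
ee_pos: [0.5815, -0.201, 0.1755]
eef_rot: [0.115, 0.993, -0.0, 0.001]
ft_force: [0.6, -0.6, -3.0]
width: 0.0191
grip_force: 45.0
```

```bash
cat > chk.py <<'E'
from wr import *
import go
ps=[]
def edges(W,zc,name):
    # board end/side from max-extent rect of biggest component on plane zc, in rack-axis coords
    a=np.radians(-13.0); ex=np.array([np.cos(a),np.sin(a)]); ey=np.array([-ex[1],ex[0]])
    x,y,z=np.moveaxis(W,-1,0); m=(abs(z-zc)<.004)&(x>.4)&(x<.8)&(y<-.05)&(y>-.35)
    p=W[m][:,:2]*1000; s=p@ex; t=p@ey
    print(name,"n",len(p),"s",np.percentile(s,[.1,99.9]).round(1),"t",np.percentile(t,[.2,99.8]).round(1),"z",np.median(W[m][:,2]).round(4))
for i in range(6):
    s=status.read_state(); ps.append(s["ee_pos"]); c,W=wcloud()
print("ee mean",np.mean(ps,0).round(4),"std",np.std(ps,0).round(4))
go.row(582,-199.8,145,167)
np.savez("w5.npz",W=W,im=c["image"]); zc=ps and np.mean(ps,0)[2]-.009
edges(W,zc,"wrist")
for n in("top","scene"):
    c=camera(n);np.savez(n+"4.npz",**c); c,V=cloud(n+"4.npz"); edges(V,zc,n)
    _,V0=cloud(n+"0.npz"); edges(V0,.126 if n=="top" else .124,n+" rack")
    cv2.imwrite(f"pics/{n}4.png",cv2.cvtColor(c["image"],cv2.COLOR_RGB2BGR))
W2=np.load("w2.npz")["W"]; edges(W2,.1255,"wrist rack")
im=np.load("w5.npz")["im"]; w=cv2.resize(cv2.cvtColor(im[0:150,180:340],cv2.COLOR_RGB2BGR),(480,450))
s=cv2.imread("pics/scene4.png")[150:384,80:320]; s=cv2.resize(s,(462,450))[:,:320]
cv2.imwrite("pics/c5.png",np.hstack([w,s]))
E
python3 chk.py
```

```text
ee mean [ 0.5813 -0.2011  0.1752] std [0.0001 0.     0.0002]
t 16.1 pos [ 581.1 -201.   174.8] phi [-0.9737  0.2277] 166.84 q [ 0.88  0.44 -0.82  1.48  0.32  1.36  1.38] w 0.0187 F [ 0.1  0.1 -0.9] g 45.0
turn [-0.0001  0.0002 -0.0029] shift [-0.6  1.4 29.8]
wrist n 27998 s [485.2 706.4] t [-118.1  -12.5] z 0.1658
top n 3816 s [485.  738.4] t [-116.7  -11.1] z 0.1662
top rack n 858 s [487.6 735.7] t [-115.7  -10. ] z 0.1259
scene n 6955 s [525.2 740.9] t [-117.3  -11.3] z 0.1642
scene rack n 1464 s [488.5 737.7] t [-116.   -10.4] z 0.124
wrist rack n 2763 s [488.  736.3] t [-116.1  -11.1] z 0.1254
```

View pics/c5.png

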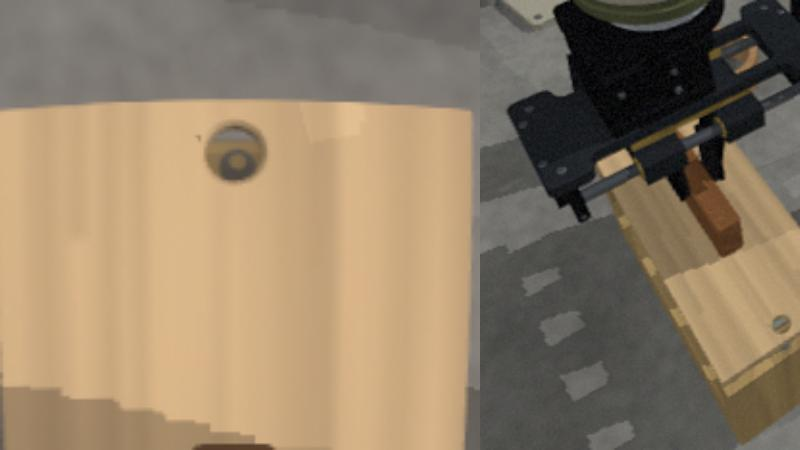

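Through the left hole (crop 235,151) the pin tip shows at (237,158), nearly centred. The edges say the board sits about 1.2 mm too far in -y of the rack, so I'll correct that.

Request:
jog_arm(plan=[[0,0,-0.0028,0.2,1.2,0,-1],[0,0,-0.0028,0.2,1.2,2,-1],[0,0,-0.0028,0.2,1.2,4,-1],[0,0,-0.0028,0.2,1.2,4,-1],[0,0,-0.0028,0.2,1.2,4,-1],[0,0,-0.0028,0.2,1.2,4,-1]])

```text
time: 16.8
ee_pos: [0.5811, -0.1998, 0.1707]
eef_rot: [0.113, 0.994, -0.0, 0.0]
ft_force: [-0.3, 0.2, -1.8]
width: 0.0189
grip_force: 45.0
```

```bash
python3 chk.py
```

```text
ee mean [ 0.5811 -0.1998  0.1707] std [0. 0. 0.]
t 17.1 pos [ 581.1 -199.8  170.7] phi [-0.9743  0.2251] 166.99 q [ 0.87  0.44 -0.82  1.49  0.32  1.35  1.38] w 0.0192 F [ 0.1  0.3 -2.3] g 45.0
turn [-0.0001  0.0001 -0.0002] shift [-0.9  0.2 25.7]
wrist n 28002 s [485.  705.9] t [-117.1  -11.5] z 0.1616
top n 3760 s [484.8 738.5] t [-115.9   -9.9] z 0.1621
top rack n 858 s [487.6 735.7] t [-115.7  -10. ] z 0.1259
scene n 6899 s [526.8 740.5] t [-115.9  -10.1] z 0.1602
scene rack n 1464 s [488.5 737.7] t [-116.   -10.4] z 0.124
wrist rack n 2763 s [488.  736.3] t [-116.1  -11.1] z 0.1254
```

Request:
jog_arm(plan=[[0,0,0,0,0.2,4,-1],[0,0,0,0,0.2,8,-1],[0,0,0,0,0.2,12,-1],[0,0,0,0,0.2,15,-1],[0,0,0,0,0.2,15,-1],[0,0,0,0,0.2,15,-1]])

```text
time: 17.8
ee_pos: [0.5812, -0.1996, 0.1556]
eef_rot: [0.113, 0.994, -0.0, 0.0]
ft_force: [0.2, -0.6, -2.6]
width: 0.0195
grip_force: 45.0
```

```bash
python3 go.py 582 -199.8 143 167
```

```text
t 17.8 pos [ 581.2 -199.6  155.6] phi [-0.9744  0.225 ] 167.0 q [ 0.87  0.45 -0.81  1.51  0.33  1.32  1.37] w 0.0195 F [ 0.2 -0.6 -2.6] g 45.0
turn [-0.      0.     -0.0001] shift [-0.9  0.  12.6]
```

Pins have entered without resistance. Continue to the panels.

Request:
jog_arm(plan=[[0,0,0,0,0,3,-1],[0,0,0,0,0,6,-1],[0,0,0,0,0,9,-1],[0,0,0,0,0,11,-1],[0,0,0,0,0,12,-1],[0,0,0,0,0,13,-1],[0,0,0,0,0,13,-1],[0,0,0,0,0,13,-1]])

```text
time: 18.6
ee_pos: [0.5812, -0.1996, 0.1427]
eef_rot: [0.113, 0.994, -0.0, 0.0]
ft_force: [-0.2, -0.2, -1.3]
width: 0.0189
grip_force: 45.0
```

```bash
python3 go.py 582 -199.8 143 167
```

```text
t 18.6 pos [ 581.2 -199.6  142.7] phi [-0.9744  0.225 ] 167.0 q [ 0.87  0.46 -0.81  1.53  0.34  1.3   1.37] w 0.0189 F [-0.2 -0.2 -1.3] g 45.0
turn [-0.0001  0.0002 -0.    ] shift [-0.8 -0.  -0.3]
```

Request:
jog_arm(plan=[[0,0,0,0,0,1,-1],[0,0,0,0,0,1.5,-1],[0,0,0,0,0,2,-1],[0,0,0,0,0,2,-1]])

```text
time: 19.0
ee_pos: [0.5813, -0.1997, 0.1425]
eef_rot: [0.113, 0.994, -0.001, 0.0]
ft_force: [-6.7, 0.6, 13.5]
width: 0.0195
grip_force: 45.0
```

```bash
python3 chk.py
```

```text
ee mean [ 0.5813 -0.1997  0.1426] std [0. 0. 0.]
t 19.3 pos [ 581.3 -199.7  142.5] phi [-0.9743  0.2252] 166.98 q [ 0.87  0.46 -0.81  1.53  0.34  1.3   1.37] w 0.0191 F [-7.3  0.7 12.9] g 45.0
turn [-0.0009  0.0009 -0.0003] shift [-0.7  0.  -2.5]
wrist n 28047 s [485.2 706.1] t [-116.8  -11.3] z 0.1336
top n 3512 s [484.9 738.7] t [-115.6   -9.6] z 0.1341
top rack n 858 s [487.6 735.7] t [-115.7  -10. ] z 0.1259
scene n 6353 s [535.9 740.8] t [-115.7   -9.9] z 0.1321
scene rack n 1464 s [488.5 737.7] t [-116.   -10.4] z 0.124
wrist rack n 2763 s [488.  736.3] t [-116.1  -11.1] z 0.1254
```

The cover is down on the panels (top at 134 mm, 13 N contact). Ease off, release and retreat.

Request:
jog_arm(plan=[[0,0,0,0,0,-1.5,-1],[0,0,0,0,0,-1.5,0.2],[0,0,0,0,0,-1.5,0.2],[0,0,0,0,0,-1.5,0.2],[0,0,0,0,0,-1.5,0.2],[0,0,0,0,0,-20,0.2],[0,0,0,0,0,-50,0.2],[0,0,0,0,0,-90,0.2],[0,0,0,0,0,-130,0.2],[0,0,0,0,0,-130,0.2],[0,0,0,0,0,-130,0.2]])

```text
time: 20.5
ee_pos: [0.5816, -0.1995, 0.2713]
eef_rot: [0.113, 0.994, -0.0, 0.001]
ft_force: [-1.1, -0.3, -0.6]
width: 0.0526
grip_force: 0.0
```

Run:
```python
from wr import *
import go
go.row(582,-199.8,270,167)
c,W=wcloud(); im=c["image"]
x,y,z=np.moveaxis(W,-1,0); near=(x>.4)&(x<.8)&(y<-.1)&(y>-.3)
m=near&(abs(z-.134)<.004); show(W,0,"board",m,200)
p=W[m]; A=np.c_[p[:,:2],np.ones(len(p))]; print("slope",np.linalg.lstsq(A,p[:,2],rcond=None)[0].round(4))
show(W,0,"pins",near&(z>.141)&(z<.152),8)
c=camera("scene");s=cv2.cvtColor(c["image"],cv2.COLOR_RGB2BGR)[100:384,60:320]
w=cv2.cvtColor(im,cv2.COLOR_RGB2BGR)[0:284,120:400]
cv2.imwrite("pics/end.png",cv2.resize(np.hstack([s,w]),None,fx=1.48,fy=1.48))
```

```text
t 20.5 pos [ 581.6 -199.5  271.3] phi [-0.9744  0.2249] 167.0 q [ 0.87  0.39 -0.83  1.33  0.29  1.54  1.41] w 0.0526 F [-1.1 -0.3 -0.6] g 0.0
turn [-0.0003  0.0017  0.    ] shift [-0.4 -0.2  1.3]
board [258. 156.] 16882 rect [581.3, -199.7, 253.1, 107.2, -12.8] z [0.1324 0.1336 0.1348]
slope [0.0009 0.0002 0.1332]
pins [257.  67.] 31 rect [470.4, -174.2, 7.4, 6.3, 75.8] z [0.1412 0.1438 0.148 ]
pins [258. 128.] 18 rect [534.3, -188.8, 17.9, 1.0, 76.9] z [0.1436 0.1449 0.1479]
pins [257. 261.] 25 rect [692.3, -225.2, 6.3, 5.9, 77.2] z [0.142  0.1444 0.1468]
```

View pics/end.png

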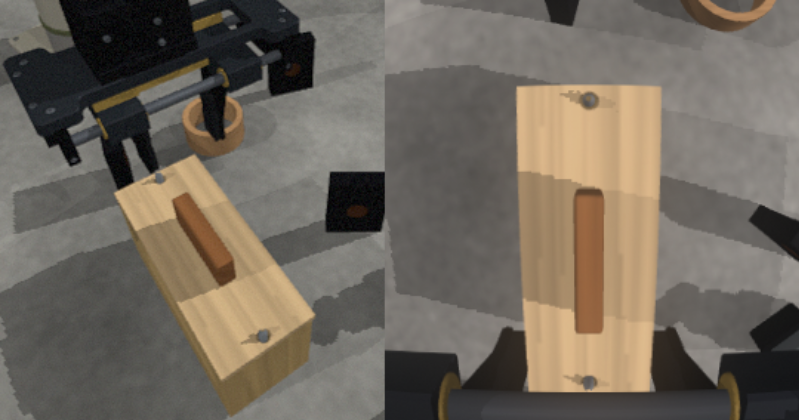

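Both pins stand up through the holes (589,100 and 589,382 in the right half). The cover is flat and the gripper is clear, so I'm handing the job in.

```bash
python3 -c "
from bench import order
print(order.close_job())"
```

```text
the job is handed in; nothing more can be done
None
```

The job is handed in: the carton stands on the floor of the middle slot, and the cover lies flat over both pins, both within about 1 mm of centre; the hand-in call returned no verdict.

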